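# Cover the trim saw and lift a stone core with the tongs

### The arm

A 7-joint arm with a two-finger parallel gripper is mounted at the origin on the work surface. World frame = base frame: x ahead of the robot, y to its left, z up, the work surface at z = 0. Lengths are in mm, angles in rad, forces in N, time in s.
With the tool pointing down it reaches from about 400 to 850 mm from the base axis. Payload 4.5 kg.
Tool frame: the origin (TCP) lies midway between the tips of the shut fingers; the grasp point (between the pads) lies 19 mm behind it; y points along the fingers, z is the direction in which the jaws open and shut, and the axes are right-handed (so a half turn about y gives the same grasp; the last joint's range is limited). The gripper opens to 85 mm and grips with 20 to 120 N. Pads are 22 mm wide; open, the fingers measure 114 mm over their backs; the gripper's body (76 mm by 85 mm) begins 54 mm behind the grasp point. The pads swing forward as they close: fully open they stand 13 mm farther back than shut.
Start: joints at [-1.314, 0.689, -0.195, 1.565, 0.157, 0.902, -0.215], TCP at [138.079, 609.581, 231.317] pointing down, gripper open.
Joint ranges: [-3.01, 3.01], [-0.46, 2.08], [-1.47, 1.51], [0.13, 2.56], [-1, 4.14], [0.04, 2.09], [-2.66, 2.66]. Speed limits (rad/s): [2.57, 2.57, 3.14, 3.14, 3.14, 3.14, 3.14].

### API

Orientations are given as a unit quaternion [x, y, z, w].
In Python, from cell import arm gives the robot as it stands.
- The arm moves only by the tool apply_moves, never from a script. Its argument "targets" is a list of rows, each a list of 3 entries, a list of its own where there are three numbers: the shift along the tool's x, y, z in m, then the turn, a rotation vector about the tool's x, y, z in rad, then the closure, from 0 (fully open) to 1 (shut). In form: [[[x, y, z], [rx, ry, rz], grip], ...]. A call has 1 to 20 rows; each row is the pose to reach, as a shift and turn from the pose commanded when the call began, along the tool's axes at that moment; what a row does not reach only later rows make up. A row lasts 1/10 s, in which the tool goes at most 50 mm and 8.59 degrees, less where a joint would pass 70% of its speed; a pose out of reach is approached as far as the arm can. A call with a gripper value outside its range is refused whole. The fingers move at their own pace and stop on an object; "grip_force" is the grip in N (left out, the last holds). Time passes only in rows, so rows that repeat a pose let the fingers close. It gives the time, the measured TCP pose, the force and the opening at its end, in the units of the state.
- arm.sense(): the state, without advancing time (a new reading comes with each control period).
- arm.get_image(name): name is "scene" or "side" or "wrist"; returns the picture (384x512x3 uint8, red, green, blue); there is no depth.
- arm.camera_info(name): a dict with "camera_matrix" (3x3 intrinsics, pixels), "cam_to_world" (4x4, takes a point from camera to world coordinates); the wrist camera has in their place "hand_eye" (4x4, takes a point from camera to tool coordinates, whose origin is the TCP and whose axes are the tool frame's). Camera axes: x right, y up, looking along -z (the intrinsics and any distortion apply to the point x, -y, -z); pixel columns grow to the right and rows downward; lengths in mm; the calibration is good to about 2 mm. A picture is of the moment at which its call begins: read the wrist's pose just before it. camera_info takes no time and is no camera call.
- arm.job_done(): hands the job in, once; it reports no verdict.
Trained networks look in the newest picture that a camera, given by its name, has taken for a name from the list of things; names that differ only in an ending like _2 or _b are one class to them, and where a whole thing is asked for, a point or a joint stands for the part that bears it (a point fixed in the world has none). Each returns a list of dicts, best first, with "score" (0 to 1); they miss things now and then, are a little off and sometimes report something else, mostly with a low value. They report only what shows in the picture. A call takes as long as a camera call. They do not tell look-alikes from the thing itself.
- arm.cut_out(camera, thing): "mask" (384x512 bool, what is visible of it) and "bbox" ([centre column, centre row, width, height] in pixels, round what is visible of it).
The state is a dict: "time_s": time; "joints": joint angles; "joint_vel": joint speeds; "joint_torque": joint torques, N m; "eef_pos": TCP position; "tcp_rot": TCP orientation; "contact_force": force on the tool from outside, world axes, zero at the start; "moment": the same for the moment, N m; "opening": finger opening in mm.
Only numpy, scipy, OpenCV 4.12 (cv2) and the standard library are available. Lean on these libraries where they do the work, as an engineer would, in place of code of your own. Each camera call takes 0.05 s, during which the arm holds its last target. There are 200 camera calls.

### The job

The cut is finished: first lower the trim saw's hinged hood gently, without dropping it, until it is fully shut over the blade. Then pick up the spring tongs and, with their jaws, lift the round stone core off the drip rack and hold it up a good hand's breadth (about 10 cm) clear of the rack; finish while still holding it there, at rest. Do not touch the core with the gripper itself, and leave the other two stones and everything else on the bench where they are.

Things in the scene. Friction and masses are not known exactly. Their poses are not given: they have to be found in the camera images.
- hood (a joint): Opening angle of the saw's hood about its rear hinge, rad: 0 = fully shut, positive = front raised (at most 1.0). It starts part open. A stiff friction hinge: it stays where it is left and a few newtons on the bar move it down.
- hood_bar (a point): Centre of the round steel bar across the hood's front: 130 mm long along its own y, 12 mm thick, 42 mm ahead of the hood's front face on two posts 110 mm apart, free above. The hood is a dark red sheet-metal box, 236 x 236 mm, 62 mm tall, with a clear window on top. This frame turns with the hood (x to its rear). Shut, the bar centre is 130 mm and the hood's top 157 mm above the bench.
- hood_hinge (a point): Fixed point in the middle of the hood's hinge axis at the saw's rear, 95 mm above the bench. Its frame is the saw's: y along the hinge axis, x to the saw's rear, z up. Here the bar centre lies at x -278, z +35 mm when shut and moves on an arc of 280 mm radius about y as the hood turns.
- saw: The trim saw with its hood, fixed to the bench: dark red tank 260 x 260 mm, steel table 94 mm high, blade standing up in its middle, grey motor on its +y side. Origin on the bench under the middle of the tank, 128 mm ahead of the hinge; same axes as hood_hinge.
- tongs_grip (a point): Middle of the spring tongs, between their two black grip sleeves, half-way up. They lie on their side: the arms stand side by side and are squeezed together level, along y; x points to the tips, z up. 250 mm long, 24 mm tall. Sleeves from 41 mm behind to 44 mm ahead of this point, where they measure about 55 mm over their outsides at rest, 42 mm half closed, 26 mm with the jaws on a 32 mm thing.
- tongs_tip (a point): Point half-way between the two black silicone jaw paddles, 105 mm ahead of tongs_grip, same frame. Paddles 28 mm long, 22 mm tall (11 mm above and below this point). The gap between them is about 90 mm at rest (105 mm over their outsides), 65 mm with the sleeves held at 42 mm.
- tongs: The spring tongs as a whole, about 0.11 kg; origin at their underside below tongs_grip, same axes; pivot 105 mm behind. A spring opens the arms to a stop and pushes back on the gripper with about 4.5 N at rest and 8 N on a 32 mm thing. With the sleeves held at 42 mm they can be carried with the jaws open; a grip of 20 to 60 N then holds a small stone.
- jaw_left: The tongs' arm and paddle on their +y side; origin at the pivot.
- jaw_right: The tongs' arm and paddle on their -y side; origin at the pivot.
- core_center (a point): Centre of the round stone core, the only true cylinder on the rack: upright, 32 mm diameter, 30 mm tall, about 0.065 kg; pale stone as the other two.
- core: The same core; origin at the centre of its underside.
- rack: Drip rack fixed to the bench: a wire grid 90 mm (x) by 250 mm (y), its top 40 mm above the bench, over a low pan 110 x 270 mm. Origin on the bench under its centre. Three stones stand on it in a row along its y, 80 mm apart; any may be in the middle. Nothing stands taller than 30 mm on it.
- block: A sawn rectangular stone, 32 x 28 mm, 26 mm tall, on the rack; leave it.
- chunk: A rough, many-sided stone about 42 mm wide, 27 mm tall, on the rack; leave it.
- grit_jar: Jar, 60 mm diameter, 75 mm tall, standing on the bench; leave it.
- dressing_stick: Grey abrasive stick 100 x 24 x 24 mm lying on the bench; leave it.
- caliper: Steel caliper 160 mm long lying flat on the bench; leave it.
Mind the look-alikes: they are no part of the job. Leave any yellow look-alike of the core alone.

How it is judged (in metres and radians):
On the way, in this order (a step that is already met when the one before it is completed fails the run):
1. the hood is fully shut (value of joint hood below 0.03 rad), for 0.2 s.
2. the tongs are held in the gripper, lifted off the bench (contact force between the fingers and tongs above 1 N and height (world z) of tongs_grip above 0.03 m), for 0.2 s.
3. the core hangs in the tongs' jaws, clear of the rack (contact force between core and jaw_left above 0.5 N and contact force between core and jaw_right above 0.5 N and contact force between the fingers and tongs above 1 N and height (world z) of core_center above 0.075 m and contact force between core and rack below 0.05 N), for 0.2 s.
At the end, for the whole second after the job is handed in: Hood shut (under 0.03 rad); the gripper holds the tongs, both jaws press on the core (over 0.5 N each), the core is between the paddles, still (under 0.05 m/s), at least 60 mm higher than it stood on the rack, and touched by neither the gripper, the rack nor the saw (value of joint hood below 0.03 rad and contact force between core and jaw_left above 0.5 N and contact force between core and jaw_right above 0.5 N and contact force between the fingers and tongs above 1 N and height (world z) of core_center above 0.115 m and height (world z) of tongs_tip above 0.105 m and distance between core_center and tongs_tip below 0.035 m and linear speed of core below 0.05 m/s and contact force between core and the arm below 0.1 N and contact force between core and the fingers below 0.1 N and contact force between each of core, tongs and rack below 0.05 N and contact force between each of core, tongs and saw below 0.05 N); the arm keeps its last pose, push and grip.
It fails at once if the hood is dropped or slammed (faster than 2 rad/s downwards) (velocity of joint hood below -2 rad/s).
It fails at once if the gripper or arm touches the core (contact force between core and the arm above 0.5 N or contact force between core and the fingers above 0.5 N).
It fails at once if another stone on the rack is shifted by more than 25 mm (distance of any of block, chunk from where it was at the start of the episode above 0.025 m).
It fails at once if another thing on the bench is shifted by more than 40 mm (distance of any of grit_jar, dressing_stick, caliper from where it was at the start of the episode above 0.04 m).
It also fails if it takes over 61 s, if anything falls off the work surface, if the arm or the gripper's body presses on something with over 40 N, if the wrist force passes 120 N, or if a joint passes its speed limit or range.

## Working session

There is one attempt and no reset: what is moved stays moved. The work goes in short steps, Python scripts to look and compute and a tool call to move; the robot and the scene stay as the last step left them, time stands still between calls to the robot, and variables do not carry over. Pictures are saved under pics/ and viewed, about 8 in all and at most 12, crops included, and the job is handed in when it is done.

Besides the shell and the picture viewer there is one more tool, called after ">>>" as name(argument=value, ...), one argument or row to a line, values as JSON. apply_moves: Moves the arm, as the interface text tells. Its arguments: {"type":"object","properties":{"targets":{"type":"array","items":{"type":"array"}},"grip_force":{"type":"number"}},"required":["targets"]}

```bash
mkdir -p pics
python3 - <<'E'
from cell import arm
import cv2, numpy as np
s=arm.sense(); print({k:np.round(v,3).tolist() for k,v in s.items()})
ims=[]
for n in ("scene","side","wrist"):
    im=arm.get_image(n); cv2.imwrite(f"pics/{n}0.png",im[:,:,::-1]); ims.append(im[:,:,::-1])
    ci=arm.camera_info(n); print(n,{k:np.round(v,3).tolist() if not isinstance(v,str) else v for k,v in ci.items()})
cv2.imwrite("pics/w0.png",ims[2])
cv2.imwrite("pics/a.png",cv2.resize(ims[0],(800,600)))
cv2.imwrite("pics/b.png",cv2.resize(ims[1],(800,600)))
E
```

```text
{'time_s': 0.0, 'joints': [-1.314, 0.69, -0.195, 1.566, 0.157, 0.902, -0.215], 'joint_vel': [0.0, -0.001, 0.001, 0.002, 0.001, -0.0, -0.0], 'joint_torque': [-0.0, -53.96, -1.267, -15.854, 0.009, 0.009, 0.0], 'eef_pos': [137.979, 608.907, 230.47], 'tcp_rot': [0.703, -0.079, 0.079, -0.702], 'contact_force': [-0.287, 0.089, 0.582], 'moment': [-0.007, 0.008, -0.082], 'opening': 85.3}
scene {'camera_matrix': [[455.254, 0.0, 254.117], [0.0, 455.254, 189.174], [0.0, 0.0, 1.0]], 'cam_to_world': [[-0.177, -0.739, 0.649, 1345.552], [0.984, -0.122, 0.13, 100.552], [-0.017, 0.662, 0.749, 954.647], [0.0, 0.0, 0.0, 1.0]]}
side {'camera_matrix': [[478.774, 0.0, 251.679], [0.0, 478.774, 190.422], [0.0, 0.0, 1.0]], 'cam_to_world': [[0.978, 0.158, -0.139, 412.84], [-0.21, 0.693, -0.69, -815.167], [-0.013, 0.704, 0.71, 911.888], [0.0, 0.0, 0.0, 1.0]]}
wrist {'camera_matrix': [[269.492, 0.0, 247.935], [0.0, 269.492, 194.679], [0.0, 0.0, 1.0]], 'hand_eye': [[-0.0, -0.956, -0.293, -73.563], [-0.0, 0.293, -0.956, -142.744], [1.0, -0.0, -0.0, 0.594], [0.0, 0.0, 0.0, 1.0]]}
```

View pics/a.png

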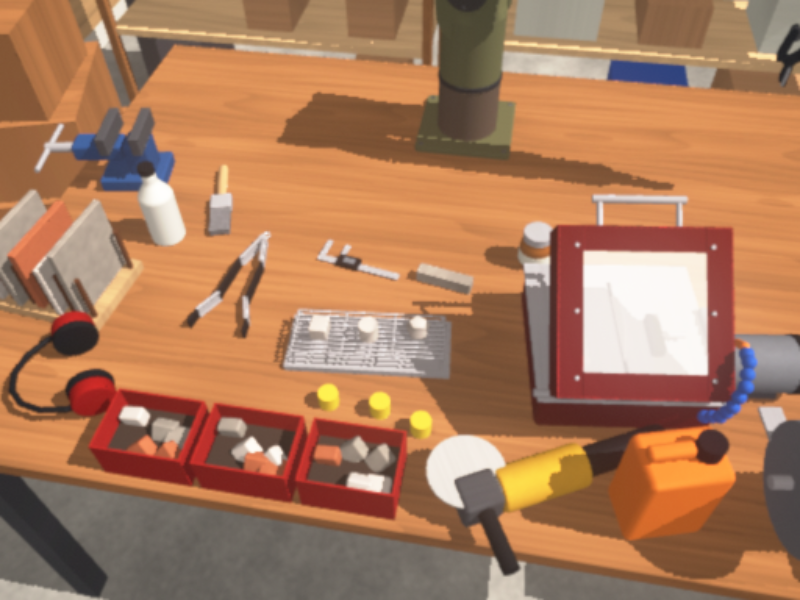

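View pics/b.png

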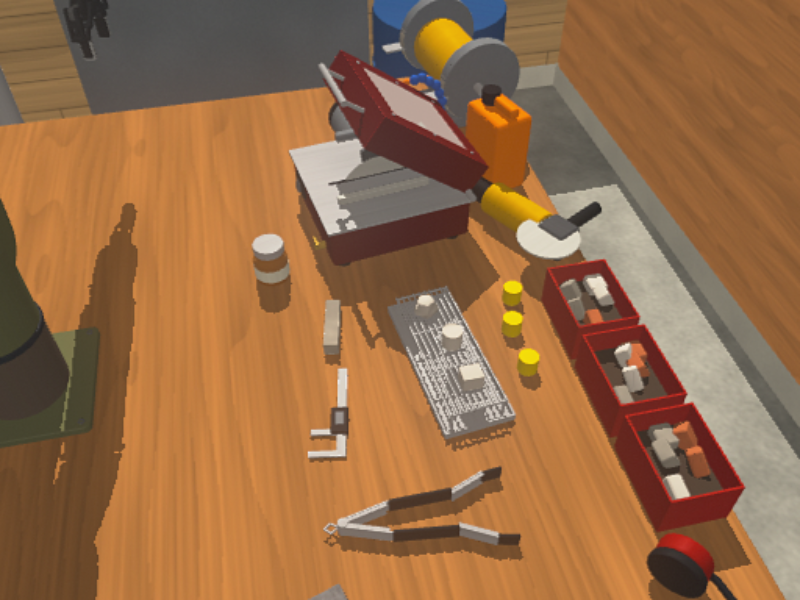

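The scene view shows the saw (hood open) at right, with the bar at about (640,199). The tongs are at about (240,280), pivot near (265,237). The rack holds three pale stones at (319,325), (367,328) and (418,325), and three yellow look-alikes stand in front of it. In the side view, the middle stone (452,335) looks cylindrical.

```bash
cat > h.py <<'E'
from cell import arm
import numpy as np, cv2
from scipy.spatial.transform import Rotation as R
def cam(n,s=None):
    ci=arm.camera_info(n); K=ci["camera_matrix"]
    if n=="wrist":
        T=np.eye(4); T[:3,:3]=R.from_quat(s["tcp_rot"]).as_matrix(); T[:3,3]=s["eef_pos"]
        return np.array(K),T@np.array(ci["hand_eye"])
    return np.array(K),np.array(ci["cam_to_world"])
def ray(c,p):
    K,T=c; d=np.linalg.solve(K,[p[0],p[1],1]); d=T[:3,:3]@(d*[1,-1,-1]); return T[:3,3],d/np.linalg.norm(d)
def atz(c,p,z):
    o,d=ray(c,p); return o+d*(z-o[2])/d[2]
def tri(obs):
    A=np.zeros((3,3));b=np.zeros(3);rs=[ray(*o) for o in obs]
    for o,d in rs: P=np.eye(3)-np.outer(d,d);A+=P;b+=P@o
    x=np.linalg.solve(A,b); return x,[round(float(np.linalg.norm((np.eye(3)-np.outer(d,d))@(x-o))),1) for o,d in rs]
def proj(c,X):
    K,T=c; p=np.linalg.inv(T)@np.append(X,1); p=p[:3]*[1,-1,-1]; q=K@p; return q[:2]/q[2]
E
python3 - <<'E'
from h import *
cs={n:cam(n) for n in("scene","side")}
for t in("core","block","chunk","tongs","jaw_left","jaw_right","hood_bar","rack","saw"):
    ob={}
    for n in cs:
        r=arm.cut_out(n,t)
        print(t,n,[(round(x["score"],2),np.round(x["bbox"],1).tolist()) for x in r[:3]])
        if r:
            ys,xs=np.nonzero(r[0]["mask"]); ob[n]=(cs[n],(xs.mean(),ys.mean()))
    if len(ob)==2: x,e=tri(list(ob.values())); print("   ",x.round(1),e)
# bar ends (hand picks, 800->512)
k=.64
for a,b in(((594,199),(320,68)),((686,199),(362,107))):
    # try both
    print("bar", [tri([(cs["scene"],np.array(a)*k),(cs["side"],np.array(c)*k)]) for c in((321,67),(362,107))])
a=cv2.imread("pics/scene0.png")[180:250,170:300]; b=cv2.imread("pics/side0.png")[175:285,240:340]
a=cv2.resize(a,(780,420)); b=cv2.resize(b,(164*1,180)) if 0 else cv2.resize(b,None,fx=4,fy=4)
cv2.imwrite("pics/c1.png",a); cv2.imwrite("pics/c2.png",b)
a=cv2.resize(cv2.imread("pics/scene0.png")[195:225,185:285],(800,240),interpolation=3);b=cv2.resize(cv2.imread("pics/side0.png")[180:255,255:335],None,fx=4.7,fy=4.7,interpolation=3)
o=np.zeros((600,800,3),np.uint8);o[:240]=a;o[244:244+b.shape[0],:b.shape[1]]=b
t=cv2.resize(cv2.imread("pics/side0.png")[20:120,190:290],(350,350));o[245:595,420:770]=t
cv2.imwrite("pics/c.png",o)
E
```

```text
core scene [(0.71, [237.0, 211.4, 14.2, 18.0]), (0.65, [422.9, 201.0, 178.1, 151.0]), (0.64, [268.0, 271.9, 15.8, 18.8])]
core side [(0.74, [289.4, 217.1, 11.1, 18.9]), (0.56, [327.9, 188.2, 14.2, 14.8]), (0.53, [327.5, 205.8, 14.8, 17.3])]
    [649.3 -86.9  59.3] [0.4, 0.4]
block scene [(0.68, [200.6, 208.2, 13.9, 19.3])]
block side [(0.66, [300.6, 241.7, 13.9, 14.8])]
    [ 655.9 -167.5   56.8] [0.1, 0.1]
chunk scene [(0.68, [267.7, 210.8, 20.6, 15.0])]
chunk side [(0.62, [275.1, 196.9, 17.5, 18.1]), (0.42, [268.6, 323.5, 128.6, 52.6]), (0.38, [271.2, 318.7, 101.7, 38.0])]
    [625.7  -9.4  51. ] [0.0, 0.0]
tongs scene [(0.93, [145.2, 182.6, 54.1, 67.6])]
tongs side [(0.67, [273.1, 325.3, 115.2, 50.8])]
    [ 543.5 -349.    12.4] [4.0, 4.0]
jaw_left scene [(0.84, [160.9, 186.4, 17.5, 62.1])]
jaw_left side [(0.66, [271.5, 319.0, 101.8, 40.7])]
    [ 549.6 -319.     8.8] [3.4, 3.4]
jaw_right scene [(0.8, [143.2, 180.8, 50.7, 55.4]), (0.48, [202.0, 209.4, 16.4, 19.2])]
jaw_right side [(0.77, [276.2, 343.2, 112.3, 16.4])]
    [ 549.6 -373.1   13.8] [2.2, 2.2]
hood_bar scene [(0.94, [408.5, 189.5, 121.7, 134.7]), (0.4, [142.9, 180.8, 46.2, 53.3])]
hood_bar side [(0.75, [257.4, 79.3, 104.6, 91.5])]
    [657.8 307.9 192.4] [2.9, 2.9]
rack scene [(0.84, [233.2, 216.5, 104.9, 44.6])]
rack side [(0.78, [288.5, 232.6, 78.2, 95.8])]
    [641.4 -92.4  -3. ] [5.4, 5.4]
saw scene [(0.96, [421.6, 199.9, 179.7, 156.0]), (0.73, [145.4, 185.6, 54.8, 65.9])]
saw side [(0.66, [247.8, 101.6, 122.2, 140.6]), (0.21, [211.4, 265.4, 23.0, 53.9])]
    [624.  327.3 103.8] [12.4, 12.4]
bar [(array([537.46712146, 239.18222473, 319.80739637]), [31.5, 31.5]), (array([569.56693981, 218.06256052, 296.9516197 ]), [11.4, 11.4])]
bar [(array([529.82163012, 351.42969479, 291.71923934]), [1.5, 1.5]), (array([567.91751352, 322.0316157 , 272.3794751 ]), [47.6, 47.6])]
```

View pics/c.png

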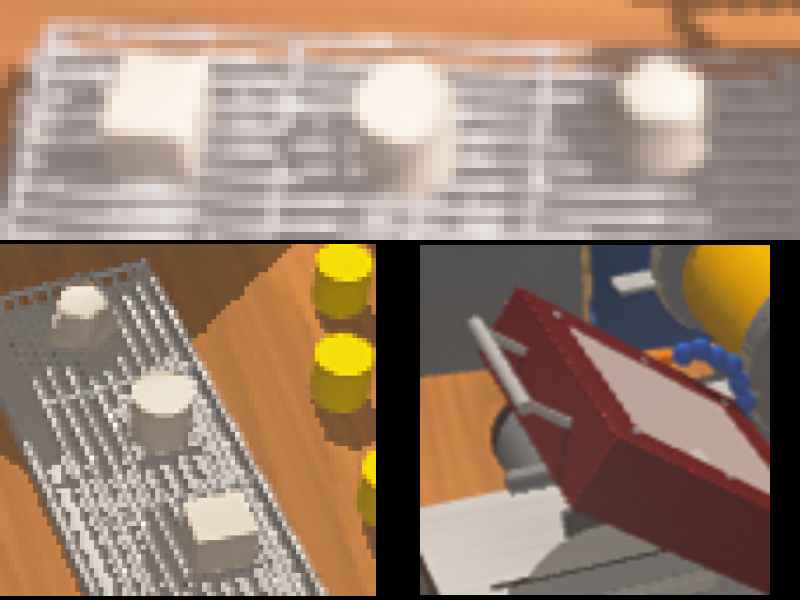

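Candidates in the scene picture (512×384 px): (200,208) is rectangular, so the block. (237,211) has a round top and smooth wall, so it is the core. (268,211) is many-sided, so the chunk. The yellow cylinders off the rack are look-alikes. The enlarged crop confirms the middle stone as the core. The crop also gives the bar ends in the side view: (205,42) and (221,66).

Run:
```python
from h import *
sc,sd=cam("scene"),cam("side"); k=.64
T=lambda a,b:tri([(sc,np.array(a)*k),(sd,np.array(b))])
L=T((687,199),(205.4,42)); r=T((594,199),(221.4,65.7)); print("bar",L,r)
c=(L[0]+r[0])/2; v=L[0]-r[0]; yaw=np.arctan2(-v[0],v[1]); th=np.arcsin((c[2]-95)/280)-np.arctan2(35,278)
print("centre",c,"len",np.linalg.norm(v),"yaw",yaw,"theta",th)
rx=np.array([np.cos(yaw),np.sin(yaw)]); hinge=c[:2]+rx*280*np.cos(th+.125); print("hinge",hinge,"shut bar",hinge-278*rx)
for p in((555,400),(735,403)): print("hingecorner z105",atz(sc,np.array(p)*k,105))
piv=T((265,238),(np.array((340,526))*k)); a=T((245,330),np.array((490,475))*k); b=T((191,322),np.array((510,539))*k)
print("piv",piv,"tipL",a,"tipR",b); m=(a[0]+b[0])/2; d=m-piv[0]; print("tongs yaw",np.arctan2(d[1],d[0]),np.linalg.norm(d[:2]),"grip",piv[0]+d*.5)
s=arm.sense(); print(R.from_quat(s["tcp_rot"]).as_matrix().round(3))
for p in((299,311),(452,317),(449,376),(284,370)): print("rack",atz(sc,np.array(p)*k,40 if p[1]<320 else 20).round())
```

```text
bar (array([530.34562147, 352.73725455, 292.96301537]), [1.0, 1.0]) (array([551.49177422, 225.30347088, 293.42410476]), [1.1, 1.1])
centre [540.91869785 289.02036272 293.19356007] len 129.1771713553231 yaw 0.16443996869333993 theta 0.6611869964385404
hinge [736.08361502 321.40570851] shut bar [461.833783   275.89714184]
hingecorner z105 [765.6516182  207.00566421 105.        ]
hingecorner z105 [728.99266469 453.4390661  105.        ]
piv (array([ 432.17041843, -336.49252899,   17.67456813]), [1.6, 1.6]) tipL (array([ 646.69489224, -304.72489611,   11.12912096]), [0.5, 0.5]) tipR (array([ 644.52076281, -401.31190009,   11.91187268]), [2.0, 2.0])
tongs yaw -0.07727306751394171 214.0762292929154 grip [ 538.88912298 -344.75546355   14.59753247]
[[ 0.975  0.     0.221]
 [-0.221  0.     0.975]
 [-0.    -1.     0.   ]]
rack [ 614. -215.   40.]
rack [585.  41.  40.]
rack [690.  50.  20.]
rack [ 723. -213.   20.]
```

>>> apply_moves(
  targets=[
    [[0,-0.05,0],[0,0,0],1],
    [[0,-0.1,0],[0,0,0],1],
    [[0,-0.12,0],[0,-0.1,0],1],
    [[0.464,-0.12,-0.223],[0,-0.387,0],1],
    [[0.464,-0.12,-0.223],[0,-0.387,0],1],
    [[0.464,-0.12,-0.223],[0,-0.387,0],1],
    [[0.464,-0.12,-0.223],[0,-0.387,0],1],
    [[0.464,-0.12,-0.223],[0,-0.387,0],1],
    [[0.464,-0.12,-0.223],[0,-0.387,0],1],
    [[0.464,-0.12,-0.223],[0,-0.387,0],1],
    [[0.464,-0.12,-0.223],[0,-0.387,0],1],
    [[0.464,-0.12,-0.223],[0,-0.387,0],1],
    [[0.464,-0.12,-0.223],[0,-0.387,0],1],
    [[0.464,-0.12,-0.223],[0,-0.387,0],1],
    [[0.464,-0.12,-0.223],[0,-0.387,0],1],
    [[0.464,-0.12,-0.223],[0,-0.387,0],1],
    [[0.464,-0.12,-0.223],[0,-0.387,0],1],
  ],
  grip_force=20,
)

```text
time_s: 2.75
eef_pos: [539.4, 291.9, 351.5]
tcp_rot: [-0.704, -0.059, 0.06, 0.705]
contact_force: [-0.0, 0.3, -0.6]
opening: -0.0
```

Run:
```python
from h import *
s=arm.sense(); print({k:np.round(v,3).tolist() for k,v in s.items()})
im=arm.get_image("side")
cv2.imwrite("pics/d.png",cv2.resize(im[0:170,130:330,::-1],(800,600)))
```

```text
{'time_s': 2.75, 'joints': [-0.411, 0.565, -0.287, 1.427, 0.163, 1.173, 1.02], 'joint_vel': [-0.004, -0.003, 0.006, 0.001, 0.006, 0.0, 0.001], 'joint_torque': [0.935, -50.238, -1.636, -18.673, 0.062, 0.004, -0.005], 'eef_pos': [539.369, 291.948, 351.504], 'tcp_rot': [-0.704, -0.059, 0.06, 0.705], 'contact_force': [-0.046, 0.266, -0.593], 'moment': [0.001, 0.018, -0.038], 'opening': -0.014}
```

View pics/d.png

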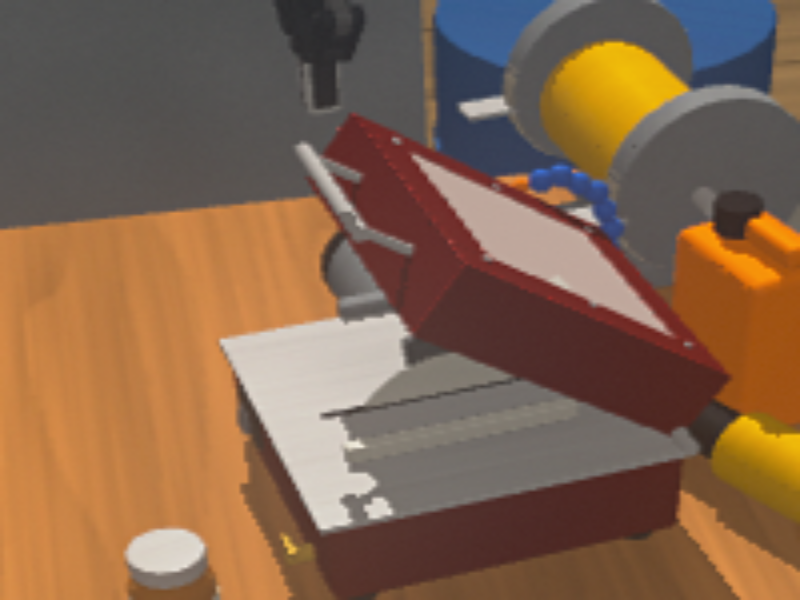

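The side view shows the gripper tip at (323,105), straight above the bar centre (328,185), as computed. Next I lower the hood along its arc.

>>> apply_moves(
  targets=[
    [[0,0.025,0],[0,0,0],1],
    [[0,0.042,0],[0,0,0],1],
    [[-0.002,0.05,0],[0,0,0],1],
    [[-0.006,0.058,0],[0,0,0],1],
    [[-0.015,0.07,0],[0,0,0],1],
    [[-0.026,0.083,0],[0,0,0],1],
    [[-0.036,0.096,0],[0,0,0],1],
    [[-0.044,0.109,0],[0,0,0],1],
    [[-0.051,0.122,0],[0,0,0],1],
    [[-0.057,0.135,0],[0,0,0],1],
    [[-0.063,0.148,0],[0,0,0],1],
    [[-0.067,0.161,0],[0,0,0],1],
    [[-0.071,0.174,0],[0,0,0],1],
    [[-0.075,0.188,0],[0,0,0],1],
  ],
)

```text
time_s: 4.2
eef_pos: [466.9, 278.7, 163.8]
tcp_rot: [-0.704, -0.059, 0.058, 0.705]
contact_force: [-0.1, 1.2, 1.8]
opening: 0.1
```

>>> apply_moves(
  targets=[
    [[-0.002,0.01,0],[0,0,0],1],
    [[-0.003,0.018,0],[0,0,0],1],
    [[-0.004,0.024,0],[0,0,0],1],
    [[-0.005,0.028,0],[0,0,0],1],
    [[-0.005,0.031,0],[0,0,0],1],
    [[-0.005,0.033,0],[0,0,0],1],
    [[-0.005,0.033,0],[0,0,0],1],
  ],
)

```text
time_s: 4.9
eef_pos: [463.1, 276.9, 135.2]
tcp_rot: [-0.704, -0.059, 0.056, 0.705]
contact_force: [-8.8, -5.6, 42.7]
opening: 0.0
```

Run:
```python
from h import *
s=arm.sense(); print({k:np.round(v,3).tolist() for k,v in s.items()})
im=arm.get_image("side")
cv2.imwrite("pics/e.png",cv2.resize(im[0:170,130:330,::-1],(800,600)))
```

```text
{'time_s': 4.9, 'joints': [-0.499, 0.722, -0.209, 1.916, 0.279, 0.528, 0.835], 'joint_vel': [0.0, -0.0, -0.001, 0.004, -0.001, -0.003, 0.001], 'joint_torque': [-0.078, -28.615, -0.186, -9.309, 0.572, -3.143, -0.002], 'eef_pos': [463.062, 276.891, 135.204], 'tcp_rot': [-0.704, -0.059, 0.056, 0.705], 'contact_force': [-8.773, -5.557, 42.652], 'moment': [-1.167, 1.904, -0.036], 'opening': 0.014}
```

View pics/e.png

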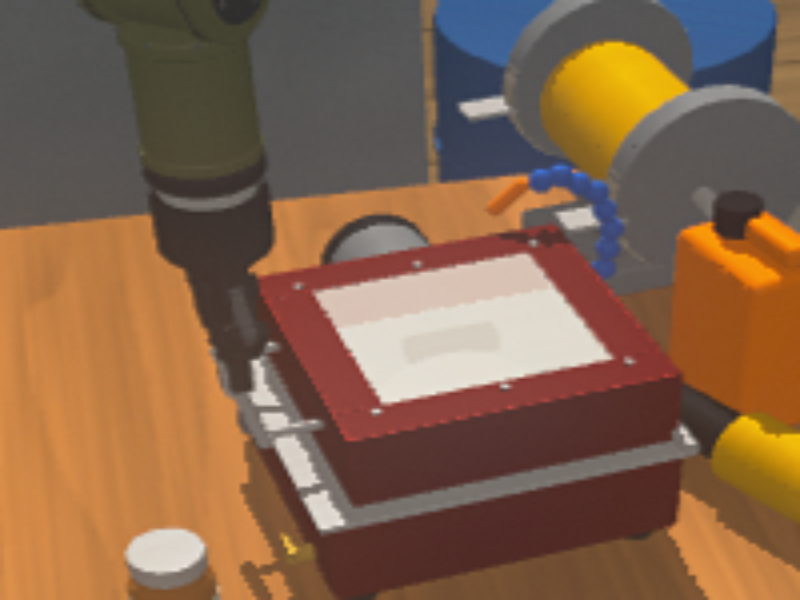

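The hood lies flat on the table all round and the arm stalled at z 135 with 43 N, so it is shut. Next I go to the tongs, opening the gripper on the way.

>>> apply_moves(
  targets=[
    [[0,-0.03,0],[0,0,0],1],
    [[0,-0.07,0],[0,0,0],1],
    [[0,-0.1,0],[0,0,0],0.6],
    [[-0.028,-0.1,-0.626],[0,0.243,0],0],
    [[-0.028,-0.1,-0.626],[0,0.243,0],0],
    [[-0.028,-0.1,-0.626],[0,0.243,0],0],
    [[-0.028,-0.1,-0.626],[0,0.243,0],0],
    [[-0.028,-0.1,-0.626],[0,0.243,0],0],
    [[-0.028,-0.1,-0.626],[0,0.243,0],0],
    [[-0.028,-0.1,-0.626],[0,0.243,0],0],
    [[-0.028,-0.1,-0.626],[0,0.243,0],0],
    [[-0.028,-0.1,-0.626],[0,0.243,0],0],
    [[-0.028,-0.1,-0.626],[0,0.243,0],0],
    [[-0.028,-0.1,-0.626],[0,0.243,0],0],
    [[-0.028,-0.1,-0.626],[0,0.243,0],0],
    [[-0.028,-0.1,-0.626],[0,0.243,0],0],
    [[-0.028,-0.1,-0.626],[0,0.243,0],0],
    [[-0.028,-0.1,-0.626],[0,0.243,0],0],
  ],
)

```text
time_s: 6.75
eef_pos: [536.9, -345.8, 230.0]
tcp_rot: [-0.706, 0.028, -0.028, 0.707]
contact_force: [0.1, 0.6, 0.6]
opening: 85.1
```

Run:
```python
from h import *
s=arm.sense(); print({k:np.round(v,3).tolist() for k,v in s.items()})
im=arm.get_image("wrist")
cv2.imwrite("pics/f.png",cv2.resize(im[:,:,::-1],(800,600)))
c=cam("wrist",s)
for n in("tongs","jaw_left","jaw_right","core"):
    for x in arm.cut_out("wrist",n)[:2]:
        m=x["mask"]; print(n,round(x["score"],2),np.round(x["bbox"],1))
print("pred grip px",proj(c,[539,-345,12]),"tip",proj(c,[643,-353,12]),"core",proj(c,[649,-87,55]))
```

```text
{'time_s': 6.75, 'joints': [0.641, 0.714, -0.262, 1.52, 0.211, 0.936, 1.806], 'joint_vel': [-0.033, -0.014, -0.033, 0.028, -0.006, -0.001, -0.002], 'joint_torque': [2.162, -54.747, -1.097, -16.629, 0.208, -0.012, 0.02], 'eef_pos': [536.852, -345.847, 229.955], 'tcp_rot': [-0.706, 0.028, -0.028, 0.707], 'contact_force': [0.111, 0.619, 0.569], 'moment': [0.014, 0.006, 0.011], 'opening': 85.13}
tongs 0.76 [247.5 160.6  71.8 187.1]
tongs 0.47 [494.9  97.8  31.5  22.9]
jaw_left 0.75 [267.6 171.1  35.5 155.2]
jaw_right 0.81 [229.8 171.9  35.3 159. ]
jaw_right 0.65 [266.4 169.7  36.3 162.2]
core 0.96 [491.4 304.6  34.5  26.8]
core 0.72 [451.1 293.2  34.2  22.3]
pred grip px [248.20266032 170.18844389] tip [248.39057588 239.67912074] core [451.73020197 243.93280295]
```

View pics/f.png

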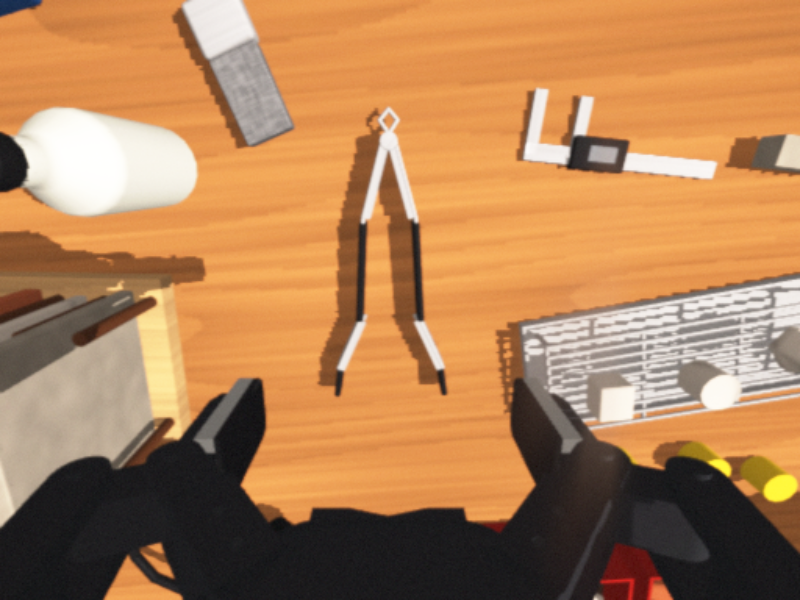

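The wrist view shows the tongs straight in front: pivot (389,140), sleeves from x 357 to 422 and rows 220 to 320, tips (339,385) and (443,385). The block is at (610,397), the core at (710,385) and the chunk at (795,350).

Run:
```python
from h import *
s=arm.sense(); c=cam("wrist",s); k=.64
M=R.from_quat(s["tcp_rot"]).as_matrix(); print("tool x",M[:,0].round(3),"z",M[:,2].round(3),"y",M[:,1].round(3))
P={n:atz(c,np.array(p)*k,z) for n,p,z in(("piv",(389,140),22),("tail",(389,110),14),("tipL",(443,392),18),("tipR",(338,393),18),("sl",(389.5,270),22),("slback",(389,220),22),("slfront",(391,320),22),("core top",(720,394),70),("core bot",(697,370),40))}
for n,v in P.items(): print(n,v.round(1),"tool rel",(M.T@(v-s["eef_pos"])).round(1))
m=(P["tipL"]+P["tipR"])/2; d=m-P["piv"]; print("yaw",np.arctan2(d[1],d[0]),"tool yaw",np.arctan2(M[1,0],M[0,0]),np.linalg.norm(d))
# three-view core: wrist mask 2nd hit no; use picks
print("core tri",tri([(cam("scene"),(237,211.4)),(cam("side"),(289.4,217.1)),(c,np.array((709,384))*k)]))
```

```text
tool x [ 0.997 -0.076  0.   ] z [0.076 0.997 0.001] y [ 0.     0.001 -1.   ]
piv [ 438.3 -334.6   22. ] tool rel [-99.7 208.5   1.7]
tail [ 415.8 -332.9   14. ] tool rel [-122.2  216.5    1.7]
tipL [ 663.2 -300.4   18. ] tool rel [121.9 212.6  53. ]
tipR [ 656.7 -399.2   18. ] tool rel [123.  212.5 -46. ]
sl [ 541.4 -341.9   22. ] tool rel [  3.7 208.5   2.3]
slback [ 499.6 -339.2   22. ] tool rel [-38.3 208.5   1.8]
slfront [ 586.4 -343.9   22. ] tool rel [ 48.7 208.5   3.7]
core top [652.9 -83.2  70. ] tool rel [ 95.1 160.7 268.7]
core bot [646.3 -81.6  40. ] tool rel [ 88.4 190.7 269.8]
yaw -0.06841248856029897 tool yaw -0.07633995961716417 222.19287438607748
core tri (array([649.33340829, -85.80490572,  56.152667  ]), [1.9, 4.3, 2.9])
```

>>> apply_moves(
  targets=[
    [[0.004,0.05,0.0025],[0,0,0],0],
    [[0.004,0.1,0.0025],[0,0,0],0],
    [[0.004,0.15,0.0025],[0,0,0],0.1],
    [[0.004,0.19,0.0025],[0,0,0],0.15],
    [[0.004,0.21,0.0025],[0,0,0],0.15],
    [[0.004,0.22,0.0025],[0,0,0],0.2],
    [[0.004,0.226,0.0025],[0,0,0],0.2],
    [[0.004,0.227,0.0025],[0,0,0],0.2],
    [[0.004,0.227,0.0025],[0,0,0],0.2],
  ],
)

```text
time_s: 7.9
eef_pos: [542.2, -343.8, 4.5]
tcp_rot: [0.707, -0.027, 0.029, -0.706]
contact_force: [-0.1, -0.3, -0.4]
opening: 68.3
```

>>> apply_moves(
  targets=[
    [[0,0,0],[0,0,0],0.3],
    [[0,0,0],[0,0,0],0.4],
    [[0,0,0],[0,0,0],0.45],
    [[0,0,0],[0,0,0],0.5],
    [[0,0,0],[0,0,0],0.5],
    [[0,0,0],[0,0,0],0.5],
    [[0,0,0],[0,0,0],0.5],
  ],
  grip_force=30,
)

```text
time_s: 8.6
eef_pos: [543.1, -344.5, 5.8]
tcp_rot: [0.707, -0.026, 0.029, -0.706]
contact_force: [-0.2, 0.2, 10.8]
opening: 42.9
```

>>> apply_moves(
  targets=[
    [[0,-0.01,0],[0,0,0],0.5],
    [[0,-0.03,0],[0,0,0],0.5],
    [[0,-0.06,0],[0,0,0],0.5],
    [[0,-0.1,0],[0,0,0],0.5],
    [[0,-0.13,0],[0,0,0],0.5],
    [[0,-0.15,0],[0,0,0],0.5],
    [[0,-0.15,0],[0,0,0],0.5],
    [[0,-0.15,0],[0,0,0],0.5],
  ],
)

```text
time_s: 9.4
eef_pos: [540.9, -343.4, 153.3]
tcp_rot: [0.707, -0.028, 0.028, -0.707]
contact_force: [0.4, -0.1, -1.3]
opening: 42.8
```

Run:
```python
from h import *
s=arm.sense(); print({k:np.round(v,3).tolist() for k,v in s.items()})
im=arm.get_image("wrist"); sd=arm.get_image("side")
o=np.zeros((600,800,3),np.uint8)
o[:,:400]=0
a=cv2.resize(im[:,120:376],(400,600)); b=cv2.resize(sd[184:384,200:400][:, :],(400,400))
o[:,:400]=a;o[:400,400:]=b
cv2.imwrite("pics/g.png",o[:,:,::-1])
```

```text
{'time_s': 9.4, 'joints': [0.624, 0.807, -0.242, 1.584, 0.248, 0.781, 1.769], 'joint_vel': [-0.001, 0.031, 0.005, 0.02, 0.001, -0.0, -0.002], 'joint_torque': [-0.001, -59.751, -2.309, -14.921, 0.011, -0.033, 0.005], 'eef_pos': [540.91, -343.407, 153.34], 'tcp_rot': [0.707, -0.028, 0.028, -0.707], 'contact_force': [0.383, -0.121, -1.302], 'moment': [-0.02, -0.001, -0.02], 'opening': 42.777}
```

View pics/g.png

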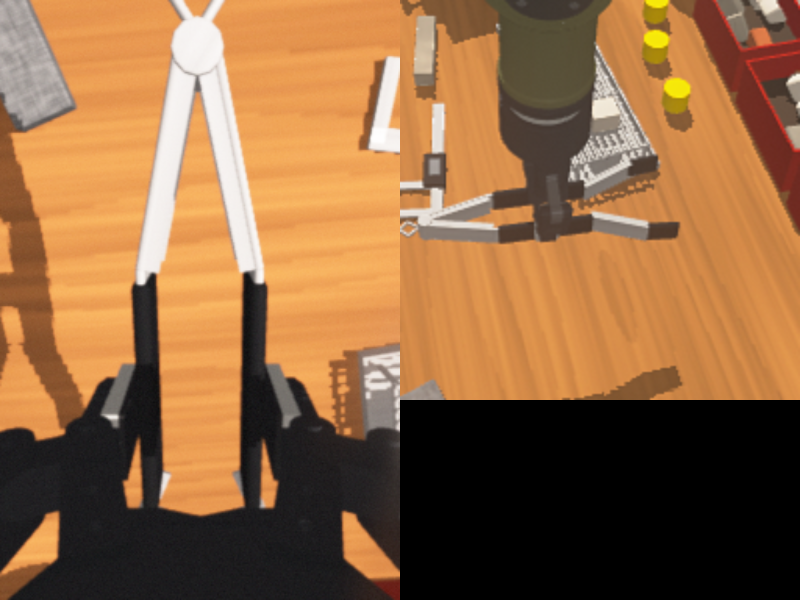

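The wrist view shows both sleeves squarely between the pads and the jaws open. The side view shows the tongs level, with tips at about (328,264) and (338,299). Next I work out the core, the rack yaw and the tip offset.

Run:
```python
from h import *
sc,sd=cam("scene"),cam("side"); k=.64
print("core top tri",tri([(sc,(235.6,207.3)),(sd,(289.5,211.5))]))
print("each z70",atz(sc,(235.6,207.3),70).round(1),atz(sd,(289.5,211.5),70).round(1))
q=R.from_matrix(np.array([[.997,0,.076],[-.076,.001,.997],[0,-1,.001]])).as_quat()
w=cam("wrist",dict(tcp_rot=q,eef_pos=[536.85,-345.85,229.96]))
a,b=atz(w,np.array((522,322))*k,40),atz(w,np.array((800,275))*k,40); d=b-a; print("rack near edge wrist",a.round(),b.round(),"yaw",np.arctan2(-d[0],d[1]))
a,b=atz(sc,np.array((299,311))*k,40),atz(sc,np.array((452,317))*k,40); d=b-a; print("yaw scene",np.arctan2(-d[0],d[1]))
print("core top wrist",atz(w,np.array((720,393))*k,70).round(1), "block top",atz(w,np.array((613,403))*k,66).round(1))
for t in("block","chunk","core"): 
    pass
s=arm.sense(); M=R.from_quat(s["tcp_rot"]).as_matrix(); im=arm.get_image("scene")
E=np.array(s["eef_pos"])
for n in("scene","side"):
    c=cam(n); 
    for z in(40,-40):
        p=proj(c,E+M@[119,-6,z]); print(n,"pred tip",p.round(1))
p=proj(sc,E+M@[105,-6,0]).astype(int); x0,y0=p-[60,45]
print("crop",x0,y0); cv2.imwrite("pics/i.png",cv2.resize(im[y0:y0+90,x0:x0+120,::-1],(800,600),interpolation=3))
```

```text
core top tri (array([648.93019811, -87.69779314,  72.71646943]), [0.7, 0.7])
each z70 [646.1 -87.9  70. ] [650.1 -86.1  70. ]
rack near edge wrist [ 589. -236.   40.] [566. -12.  40.] yaw 0.1041171095466865
yaw scene 0.11339543089753967
core top wrist [650.9 -85.5  70. ] block top [ 656.  -168.4   66. ]
scene pred tip [141.1 177.4]
scene pred tip [110.9 171.7]
side pred tip [328.7 265.2]
side pred tip [339.6 301.3]
crop 68 125
```

View pics/i.png

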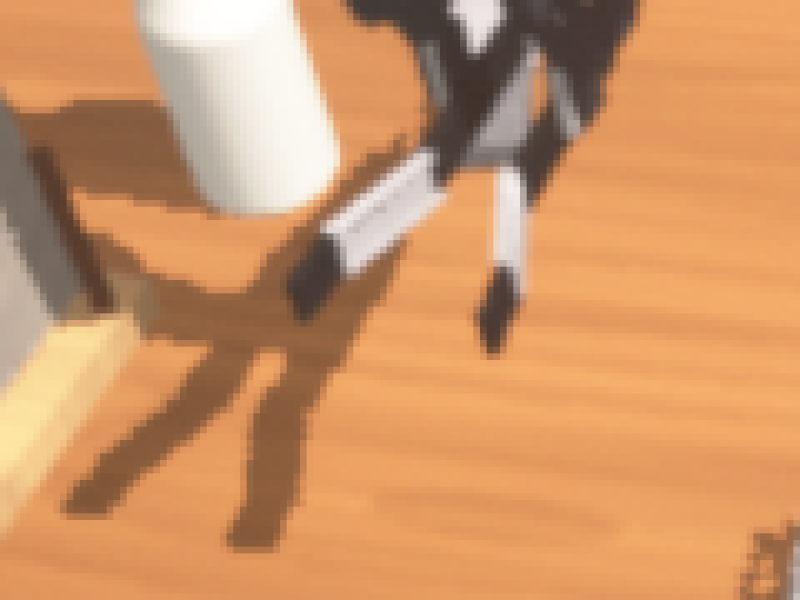

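>>> apply_moves(
  targets=[
    [[-0.003,0,0.04],[0,-0.04,0],0.5],
    [[-0.005,0,0.08],[0,-0.08,0],0.5],
    [[-0.008,0,0.12],[0,-0.12,0],0.5],
    [[-0.011,0.01,0.16],[0,-0.16,0],0.5],
    [[-0.013,0.02,0.2],[0,-0.187,0],0.5],
    [[-0.014,0.03,0.235],[0,-0.187,0],0.5],
    [[-0.014,0.04,0.245],[0,-0.187,0],0.5],
    [[-0.014,0.04,0.245],[0,-0.187,0],0.5],
    [[-0.014,0.04,0.245],[0,-0.187,0],0.5],
    [[-0.014,0.04,0.245],[0,-0.187,0],0.5],
  ],
)

```text
time_s: 10.55
eef_pos: [546.6, -100.7, 113.3]
tcp_rot: [0.707, 0.037, -0.037, -0.706]
contact_force: [0.1, -0.4, -0.9]
opening: 42.8
```

Run:
```python
from h import *
sc,sd=cam("scene"),cam("side")
for a,b in(((141.8,175),(328,264)),((113,170),(338,299))): print("old tip",tri([(sc,a),(sd,b)]))
s=arm.sense(); M=R.from_quat(s["tcp_rot"]).as_matrix(); E=np.array(s["eef_pos"]); print(E,s["opening"],np.arctan2(M[1,0],M[0,0]),s["contact_force"])
print("core rel tool",M.T@(np.array([650,-87,55])-E))
a=arm.get_image("scene");b=arm.get_image("side")
for n,c in(("scene",sc),("side",sd)): print(n,[proj(c,E+M@[119,-6,z]).round(1) for z in(40,-40)])
o=np.hstack([cv2.resize(a[170:230,197:277],(533,400),interpolation=3)[:,:400] if 0 else cv2.resize(a[165:235,200:270],(400,400),interpolation=3),cv2.resize(b[165:265,245:345],(400,400),interpolation=3)])
cv2.imwrite("pics/j.png",o[:,:,::-1])
```

```text
old tip (array([ 659.18938142, -311.75068342,  162.39076117]), [1.2, 1.2])
old tip (array([ 652.8189028 , -387.95294495,  160.53865334]), [1.0, 1.0])
[ 546.58798727 -100.72789903  113.33665455] 42.78828556661857 0.10487998056775985 [ 0.09447142 -0.42910888 -0.90530217]
core rel tool [104.28743713  58.32042815   2.91941265]
scene [array([249.5, 201.1]), array([216.3, 199.5])]
side [array([290.6, 185.1]), array([303.6, 208.8])]
```

View pics/j.png

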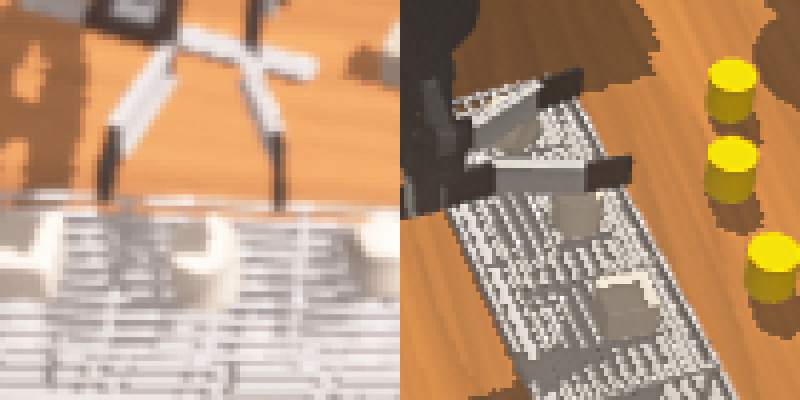

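Both views put the open jaws on either side of the core's axis: scene tips at about (218,199) and (249,201), with the core at 237. The core is 104 mm ahead and 3 mm to the side in the tool frame, matching the tips. Now I descend.

>>> apply_moves(
  targets=[
    [[0,0.015,0],[0,0,0],0.5],
    [[0,0.03,0],[0,0,0],0.5],
    [[0,0.04,0],[0,0,0],0.5],
    [[0,0.05,0],[0,0,0],0.5],
    [[0,0.056,0],[0,0,0],0.5],
    [[0,0.058,0],[0,0,0],0.5],
    [[0,0.058,0],[0,0,0],0.5],
    [[0,0.058,0],[0,0,0],0.5],
  ],
)

```text
time_s: 11.45
eef_pos: [547.0, -98.1, 55.6]
tcp_rot: [0.706, 0.039, -0.038, -0.706]
contact_force: [0.5, -0.1, -0.8]
opening: 42.6
```

Run:
```python
from h import *
s=arm.sense(); print(s["eef_pos"],s["opening"],s["contact_force"])
a=arm.get_image("scene");b=arm.get_image("side")
o=np.hstack([cv2.resize(a[170:240,200:270],(400,400),interpolation=3),cv2.resize(b[165:265,245:345],(400,400),interpolation=3)])
cv2.imwrite("pics/k.png",o[:,:,::-1])
```

```text
[547.00967748 -98.13518613  55.62629567] 42.56873398666354 [ 0.46177001 -0.07740576 -0.78588243]
```

View pics/k.png

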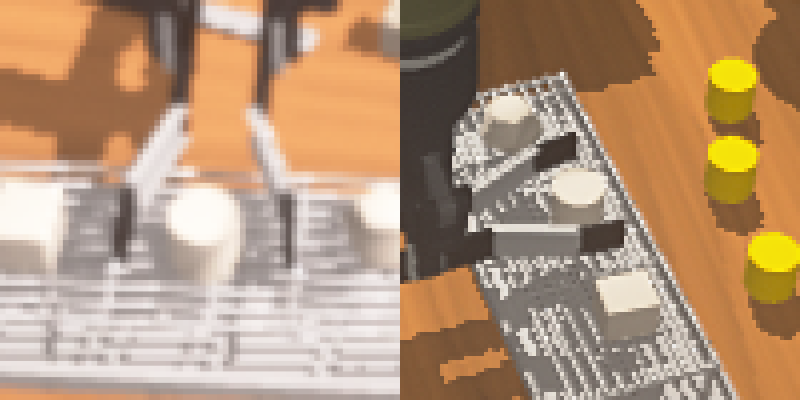

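The core stands midway between the open paddles in both views, and the neighbours are clear. Now I squeeze.

>>> apply_moves(
  targets=[
    [[0,0,0],[0,0,0],0.55],
    [[0,0,0],[0,0,0],0.6],
    [[0,0,0],[0,0,0],0.65],
    [[0,0,0],[0,0,0],0.7],
    [[0,0,0],[0,0,0],0.75],
    [[0,0,0],[0,0,0],0.8],
    [[0,0,0],[0,0,0],0.9],
    [[0,0,0],[0,0,0],1],
    [[0,0,0],[0,0,0],1],
    [[0,0,0],[0,0,0],1],
  ],
  grip_force=40,
)

```text
time_s: 12.55
eef_pos: [546.7, -98.1, 55.3]
tcp_rot: [-0.706, -0.038, 0.038, 0.706]
contact_force: [0.3, -0.9, -1.0]
opening: 24.5
```

>>> apply_moves(
  targets=[
    [[0,-0.004,0],[0,0,0],1],
    [[0,-0.01,0],[0,0,0],1],
    [[0,-0.02,0],[0,0,0],1],
    [[0,-0.032,0],[0,0,0],1],
    [[0,-0.044,0],[0,0,0],1],
    [[0,-0.056,0],[0,0,0],1],
    [[0,-0.068,0],[0,0,0],1],
    [[0,-0.08,0],[0,0,0],1],
    [[0,-0.09,0],[0,0,0],1],
    [[0,-0.1,0],[0,0,0],1],
    [[0,-0.106,0],[0,0,0],1],
    [[0,-0.11,0],[0,0,0],1],
    [[0,-0.11,0],[0,0,0],1],
    [[0,-0.11,0],[0,0,0],1],
    [[0,-0.11,0],[0,0,0],1],
    [[0,-0.11,0],[0,0,0],1],
    [[0,-0.11,0],[0,0,0],1],
  ],
)

```text
time_s: 14.25
eef_pos: [546.5, -98.1, 165.0]
tcp_rot: [-0.706, -0.038, 0.038, 0.706]
contact_force: [-0.1, 0.1, -1.6]
opening: 24.2
```

Run:
```python
from h import *
s=arm.sense(); print(s["eef_pos"],s["opening"],s["contact_force"],np.abs(s["joint_vel"]).max())
M=R.from_quat(s["tcp_rot"]).as_matrix(); E=np.array(s["eef_pos"])
a=arm.get_image("scene");b=arm.get_image("side"); ob=[]
for n in("scene","side"):
    p=proj(cam(n),E+M@[105,-12,0])
    r=arm.cut_out(n,"core"); r=sorted(r,key=lambda x:np.hypot(*(np.array(x["bbox"][:2])-p)))
    print(n,p.round(),[(round(x["score"],2),np.round(x["bbox"]).tolist()) for x in r[:2]]); 
    if r: ob.append((cam(n),r[0]["bbox"][:2]))
if len(ob)==2: print("core",tri(ob))
o=np.hstack([cv2.resize(a[130:240,195:305],(400,400),interpolation=3),cv2.resize(b[115:265,220:370],(400,400),interpolation=3)])
cv2.imwrite("pics/l.png",o[:,:,::-1])
```

```text
[546.49334951 -98.12033454 164.99664286] 24.22159982412133 [-0.09784915  0.11338054 -1.61739941] 0.0010309851891369024
scene [233. 180.] [(0.59, [236.0, 183.0, 11.0, 19.0]), (0.51, [210.0, 257.0, 10.0, 16.0])]
side [292. 179.] [(0.68, [290.0, 179.0, 13.0, 10.0]), (0.57, [327.0, 189.0, 11.0, 17.0])]
core (array([650.09909717, -80.1402028 , 169.31298868]), [1.5, 1.5])
```

View pics/l.png

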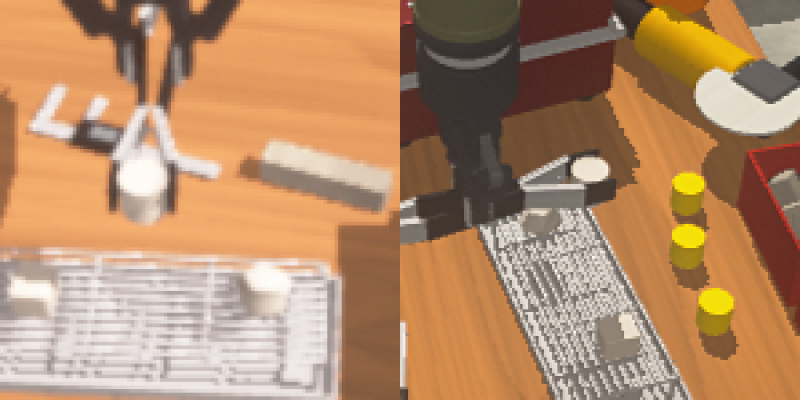

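The core hangs upright between the paddles, well above the rack (scene about (236,183), side about (290,179)). The block and chunk are still in place and the arm is at rest, so I hand in.

Run:
```python
from h import *
print(arm.job_done())
```

```text
the job is handed in; nothing more can be done
None
```

I lowered the hood until it was shut, picked up the tongs, and lifted the round core off the rack with their jaws. The arm held it there at rest, and I handed the job in at about 14.5 s.

- **Hood:** I pushed the bar down along its arc at roughly 0.5 rad/s. The arm stopped on the bar at z 135 mm, against 136 mm expected, with 43 N on the wrist, and the picture shows the hood flat on the table. I did not look at it closely again afterwards; the arm stayed away from it.
- **Tongs and core:** I held the tongs by their sleeves at 43 mm, put the open jaws over the middle stone (the core), squeezed to 24 mm at 40 N and lifted 110 mm. Two views put the core at about z 169 mm, against 55–56 mm on the rack. It was centred between the paddles, with joint speeds near 0.001 rad/s.
- **Other things:** The block, chunk, stick and caliper look to be where they were. The jar was not in the last crops, but the arm never went near it.
- **Disagreements:**
  - The camera estimates of the core's position differed by a few millimetres, most of all by about 7 mm sideways in the last one.
  - The fingers pressed on the bench with about 11 N while closing on the tongs.
  - Jaw and core contact forces could not be measured directly. I inferred them from the finger opening and the weight on the wrist.

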